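Load the table caddy

TASK

Load the wooden table caddy for breakfast: first lay the bottle opener flat in the long front bay, then stand the jam jar in the wide rear bay, and last stand the salt shaker in the narrower rear bay. Set the two glass things down upright without dropping them, let go of everything, and leave the spice jar and the tin where they stand.

Things in the scene. Friction and masses are not known exactly. Their poses are not given: they have to be found in the camera images.
- caddy: open light-wood caddy, 207 (x) x 218 (y) mm, fast to the worktop, turned by up to 0.45 rad; floor 5 mm thick, walls 4 mm. One long bay along its low front (-x, towards the robot), two bays side by side behind. Origin at the centre of its underside, z up. At each end a thin steel grip reaches out 13 mm at 31 mm height
- long_bay (a point): centre of the floor of the long front bay (5 mm above the worktop), axes as the caddy's. Inside 110 (x) x 210 (y) mm; the walls round it, with the divider behind it, reach 27 mm above the worktop
- wide_bay (a point): centre of the floor of the wide rear bay (rear left seen from the robot; 5 mm above the worktop), axes as the caddy's. Inside 85 (x) x 114 (y) mm; back and side walls reach 45 mm above the worktop, the wall to the narrow bay 42 mm, the divider in front 27 mm
- narrow_bay (a point): centre of the floor of the narrower rear bay (rear right seen from the robot; 5 mm above the worktop), axes as the caddy's. Inside 85 (x) x 92 (y) mm; walls as at the wide bay
- opener: bottle opener with dark green handle and metal head, lying flat, 174 (its x) x 41 (its y) x 20 (z) mm, about 80 g; it acts as a full block of that size. Origin at the centre of its underside, z up. Either end may point either way in the bay
- jam_jar: glass jam jar with a pale lid, round, 65 mm across and 94 mm tall, 0.33 kg; body up to 91 mm about 63 mm across, lid 63 mm across. Upright; origin at the centre of its underside, z up
- salt_shaker: clear glass salt shaker with a narrower grey domed top, 90 mm tall, 44 mm across up to 66 mm height, the top 34 mm across, 0.1 kg. Upright; origin at the centre of its underside, z up
- spice_jar: bystander: slim spice jar with a straight black-brown cap, 41 mm across and 105 mm tall, loose; origin at the centre of its underside, z up
- tin: bystander: small metal food tin, 57 mm across and 72 mm tall, loose; origin at the centre of its underside, z up
Things that resemble listed ones, but are neither listed nor needed, are in the scene too. What is shaped like the jam_jar but orange is not meant.

How it is judged (in metres and radians):
On the way, in this order (a step that is already met when the one before it is completed fails the run):
1. the bottle opener lies flat and released in the long front bay (x of opener in the frame of long_bay between -0.045 and 0.045 m and y of opener in the frame of long_bay between -0.03 and 0.03 m and z of opener in the frame of long_bay below 0.006 m and angle between opener's own z axis and vertical below 0.1 rad and linear speed of opener below 0.03 m/s and contact force between the fingers and opener below 0.1 N), for 0.2 s.
2. then the jam jar stands upright and released in the wide rear bay (x of jam_jar in the frame of wide_bay between -0.016 and 0.016 m and y of jam_jar in the frame of wide_bay between -0.032 and 0.032 m and z of jam_jar in the frame of wide_bay below 0.006 m and angle between jam_jar's own z axis and vertical below 0.1 rad and linear speed of jam_jar below 0.03 m/s and contact force between the fingers and jam_jar below 0.1 N), for 0.2 s.
3. last the salt shaker stands upright and released in the narrow rear bay (x of salt_shaker in the frame of narrow_bay between -0.026 and 0.026 m and y of salt_shaker in the frame of narrow_bay between -0.03 and 0.03 m and z of salt_shaker in the frame of narrow_bay below 0.006 m and angle between salt_shaker's own z axis and vertical below 0.1 rad and linear speed of salt_shaker below 0.03 m/s and contact force between the fingers and salt_shaker below 0.1 N), for 0.2 s.
At the end, for the whole second after the job is handed in: The opener lies flat (within 0.1 rad) on the floor of the long front bay, between its walls; the jam jar stands upright (within 0.1 rad) on the floor of the wide rear bay and the salt shaker likewise in the narrow rear bay (undersides within 6 mm of the floor); all three are released and at rest (all of step 1 and all of step 2 and all of step 3); the robot touches nothing.
It fails at once if the jam jar or the salt shaker is dropped (falls freely, reaching 0.7 m/s: about 25 mm) ((linear speed of jam_jar above 0.7 m/s and contact force between the fingers and jam_jar below 0.05 N) or (linear speed of salt_shaker above 0.7 m/s and contact force between the fingers and salt_shaker below 0.05 N)).
It fails at once if the spice jar or the tin is moved by more than 30 mm (distance of any of spice_jar, tin from where it was at the start of the episode above 0.03 m).
It also fails if it takes over 67 s, if anything falls off the work surface, if the arm or the gripper's body presses on something with over 40 N, if the wrist force passes 120 N, or if a joint passes its speed limit or range.

ROBOT

A 6-joint arm with a two-finger parallel gripper is mounted at the origin on a cart in front of the work surface, level with it; the furniture and walls round the work are solid. World frame = base frame: x ahead of the robot, y to its left, z up, the work surface at z = 0. Lengths are in mm, angles in rad, forces in N, time in s.
With the tool pointing down it reaches from about 350 to 975 mm from the base axis. Payload 7.1 kg.
Tool frame: the origin (TCP) lies at the very end of the fingers, on their centre line; the grasp point (between the pads) lies ctrl.hold_point_z behind it (ctrl.hold_point_z is the distance from the TCP to the grasp point, in mm); z points along the fingers, y is the line along which they close (so a half turn about z gives the same grasp; the last joint's range is limited). The gripper opens to 88 mm and grips with 3 to 60 N. Pads are 20 mm wide; open, the fingers measure 115 mm over their backs; the gripper's body (75 mm by 178 mm) begins 61 mm behind the grasp point.
Start: joints at [1.246, 0.423, 1.63, -0, 1.089, -0.019], TCP at [188.128, 595.997, 222.675] pointing down, gripper open.
Joint ranges: [-3, 3], [-0.9, 2.11], [0.09, 2.58], [-1.31, 4.45], [0.11, 2.69], [-2.54, 2.54]. Speed limits (rad/s): [2.39, 2.39, 3.01, 3.14, 3.14, 3.14].

INTERFACE

Orientations are given as a rotation vector (axis times angle).
In Python, from workcell import ctrl gives the robot as it stands. The module is installed in compiled form; this text tells all that it offers.
- The arm moves only by the shell command python3 -m creep 'ROWS'. ROWS is JSON, a list of rows, each an object with "translation": the shift along the tool's x, y, z in mm, a list of three; "angular": the turn, a rotation vector about the tool's x, y, z in rad, a list of three; "jaw": the opening, from 0 (shut) to 1 (fully open). A call has exactly 8 rows; each row is the pose to reach, as a shift and turn from the pose commanded when the call began, along the tool's axes at that moment; what a row does not reach only later rows make up. A row lasts 1/8 s, in which the tool goes at most 62.5 mm and 10.7 degrees, less where a joint would pass 70% of its speed; a pose out of reach is approached as far as the arm can. A call with a gripper value outside its range is refused whole. The fingers move at their own pace and stop on an object; the grip force is fixed at half the most. Time passes only in rows, so rows that repeat a pose let the fingers close, or fill a call up. It gives the time, the measured TCP pose, the force, the opening and the grip force at its end, in the units of the state.
- ctrl.get_obs(): the state, without advancing time (a new reading comes with each control period).
- ctrl.get_image(name): name is "scene" or "top" or "wrist"; returns the picture (420x560x3 uint8, red, green, blue); there is no depth.
- ctrl.camera_info(name): a dict with "camera_matrix" (3x3 intrinsics, pixels), "world_from_camera" (4x4, takes a point from camera to world coordinates). Camera axes: x right, y up, looking along -z (the intrinsics and any distortion apply to the point x, -y, -z); pixel columns grow to the right and rows downward; lengths in mm; the calibration is good to about 2 mm. A picture is of the moment at which its call begins: read the wrist's pose just before it. camera_info takes no time and is no camera call; for the wrist camera it gives the pose at the moment of the call.
- ctrl.close_job(): hands the job in; it is judged then, once.
Trained networks look in the newest picture that a camera, given by its name, has taken for a name from the list of things; names that differ only in an ending like _2 or _b are one class to them, and where a whole thing is asked for, a point or a joint stands for the part that bears it (a point fixed in the world has none). Each returns a list of dicts, best first, with "score" (0 to 1); they miss things now and then, are a little off and sometimes report something else, mostly with a low value. They report only what shows in the picture. A call takes as long as a camera call. They do not tell look-alikes from the thing itself.
- ctrl.look_for(camera, label): "rect" ([left, top, right, bottom] in pixels, round what is visible of it).
The state is a dict: "t": time; "qpos": joint angles; "qvel": joint speeds; "joint_torque": joint torques, N m; "ee_pos": TCP position; "orientation": TCP orientation; "ft_force": force on the tool from outside, world axes, zero at the start; "moment": the same for the moment, N m; "width": finger opening in mm; "grasp_force": force on a finger pad.
Only numpy, scipy, OpenCV 4.12 (cv2) and the standard library are available. Lean on these libraries where they do the work, as an engineer would, in place of code of your own. Each camera call takes 0.05 s, during which the arm holds its last target. There are 200 camera calls.

## Working session

There is one attempt and no reset: what is moved stays moved. The work goes in short steps, Python scripts to look and compute and a shell command to move; the robot and the scene stay as the last step left them, time stands still between calls to the robot, and variables do not carry over. Pictures are saved under pics/ and viewed, at most 10 in all, crops included, and the job is handed in when it is done.

```bash
mkdir -p pics
cat > h.py <<'E'
import numpy as np,cv2
from workcell import ctrl
from scipy.spatial.transform import Rotation as R
def save(c,n):
    im=ctrl.get_image(c); cv2.imwrite(f'pics/{n}.png',im[:,:,::-1]); return im
def ray(c,uv,z,info=None):
    i=info or ctrl.camera_info(c);K=np.array(i['camera_matrix']);T=np.array(i['world_from_camera'])
    p=np.linalg.inv(K)@[uv[0],uv[1],1]; d=T[:3,:3]@[p[0],-p[1],-p[2]]; o=T[:3,3]
    return o+d*(z-o[2])/d[2]
def proj(c,P,info=None):
    i=info or ctrl.camera_info(c);K=np.array(i['camera_matrix']);T=np.array(i['world_from_camera'])
    q=T[:3,:3].T@(np.array(P)-T[:3,3]); q=K@[q[0],-q[1],-q[2]]; return q[:2]/q[2]
def delta(P,yaw=None):
    """shift in current tool axes to world TCP P; yaw= desired direction of tool y axis (world)"""
    o=ctrl.get_obs();r=R.from_rotvec(o['orientation']);M=r.as_matrix()
    y=np.arctan2(M[1,1],M[0,1]); s=M.T@(np.array(P)-o['ee_pos'])
    out=['shift',np.round(s,1)]
    if yaw is not None:
        d=(yaw-y+np.pi/2)%np.pi-np.pi/2; out+=['turn tool z',round(-d,3),'q6',round(o['qpos'][5],2)]
    print(*out,'tooly',round(y,3),'toolz',np.round(M[:,2],3))
E
python3 - <<'E'
from h import *
o=ctrl.get_obs();print(o,ctrl.hold_point_z)
for c in('scene','top'):
    save(c,c);i=ctrl.camera_info(c);print(c,np.round(i['camera_matrix'],1).tolist(),np.round(i['world_from_camera'],3).tolist(),[k for k in i])
    for l in('caddy','opener','jam_jar','salt_shaker','spice_jar','tin'):
        print(l,[(np.round(d['rect']).tolist(),round(d['score'],2)) for d in ctrl.look_for(c,l)])
E
```

```text
{'t': 0.0, 'qpos': array([ 1.24601836e+00,  4.23860359e-01,  1.63066784e+00, -2.06436820e-05,
        1.08858915e+00, -1.90096539e-02]), 'qvel': array([ 0.00155626, -0.00047593, -0.0004984 , -0.00150613, -0.00080311,
        0.00048585]), 'joint_torque': array([-1.46729062e-04, -5.44632018e+01, -2.73666376e+01,  6.43660733e-02,
        2.28029781e-02, -1.28724014e-04]), 'ee_pos': array([187.95398038, 595.49783103, 221.89821068]), 'orientation': array([-4.78378878e-01, -3.10471046e+00,  2.36443332e-03]), 'ft_force': array([0.83704877, 0.5164651 , 0.06235199]), 'moment': array([ 0.01151778, -0.03795911,  0.02139335]), 'grasp_force': 0.0, 'width': 87.8632609455828} 18.700000000000003
scene [[465.2, 0.0, 280.0], [0.0, 465.2, 209.4], [0.0, 0.0, 1.0]] [[0.849, 0.305, -0.432, -150.281], [-0.529, 0.493, -0.691, -1118.873], [0.003, 0.815, 0.58, 1004.034], [0.0, 0.0, 0.0, 1.0]] ['camera_matrix', 'world_from_camera']
caddy [([231.0, 188.0, 313.0, 247.0], 0.61)]
opener [([198.0, 188.0, 231.0, 194.0], 0.53)]
jam_jar [([322.0, 240.0, 346.0, 273.0], 0.88), ([360.0, 236.0, 384.0, 267.0], 0.86)]
salt_shaker [([345.0, 282.0, 367.0, 304.0], 0.61), ([299.0, 257.0, 314.0, 291.0], 0.48)]
spice_jar [([299.0, 256.0, 316.0, 293.0], 0.84)]
tin [([233.0, 144.0, 249.0, 164.0], 0.58)]
top [[541.0, 0.0, 281.2], [0.0, 541.0, 207.7], [0.0, 0.0, 1.0]] [[0.098, 0.972, -0.212, 172.207], [-0.995, 0.095, -0.026, 1.113], [-0.005, 0.213, 0.977, 1688.757], [0.0, 0.0, 0.0, 1.0]] ['camera_matrix', 'world_from_camera']
caddy [([244.0, 174.0, 319.0, 243.0], 0.63)]
opener [([181.0, 201.0, 210.0, 250.0], 0.74)]
jam_jar [([371.0, 192.0, 397.0, 216.0], 0.89), ([392.0, 159.0, 417.0, 185.0], 0.56)]
salt_shaker [([430.0, 216.0, 448.0, 227.0], 0.68)]
spice_jar [([384.0, 234.0, 406.0, 252.0], 0.73)]
tin [([136.0, 148.0, 162.0, 168.0], 0.82)]
```

View pics/top.png

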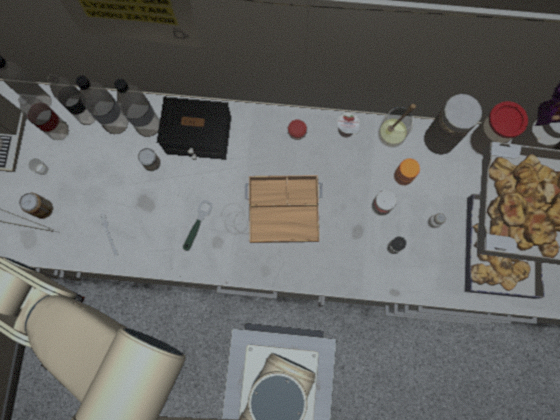

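View pics/scene.png

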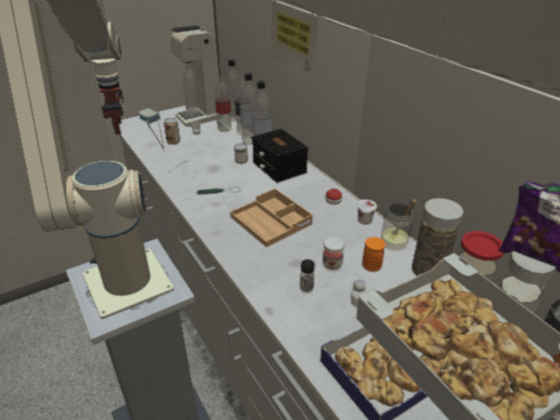

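Top view: caddy at about (284,209), opener (198,226), jam jar (385,202) with the orange look-alike at (407,171), salt (438,220), spice (397,244), tin (148,158). I'll take a zoomed crop and compute positions.

Run:
```python
from h import *
im=cv2.imread('pics/top.png');cv2.imwrite('pics/topz.png',cv2.resize(im[165:260,175:335],None,fx=5,fy=5,interpolation=cv2.INTER_CUBIC))
for n,uv,z in(('caddy',(284,209),20),('op_tip',(208,203),15),('op_end',(186,249),15),('jam',(386,202),90),('salt',(439,219),80),('spice',(397,243),100),('tin',(148,158),70)):
    print(n,ray('top',uv,z).round())
for n,uv in(('jam',(333,268)),('salt',(358,300)),('spice',(307,289))): print('scene base',n,ray('scene',uv,0).round())
```

```text
caddy [530.  36.  20.]
op_tip [527. 278.  15.]
op_end [375. 328.  15.]
jam [ 567. -271.   90.]
salt [ 532. -435.   80.]
spice [ 443. -308.  100.]
tin [641. 475.  70.]
scene base jam [ 572. -283.   -0.]
scene base salt [ 550. -431.   -0.]
scene base spice [ 449. -315.    0.]
```

View pics/topz.png

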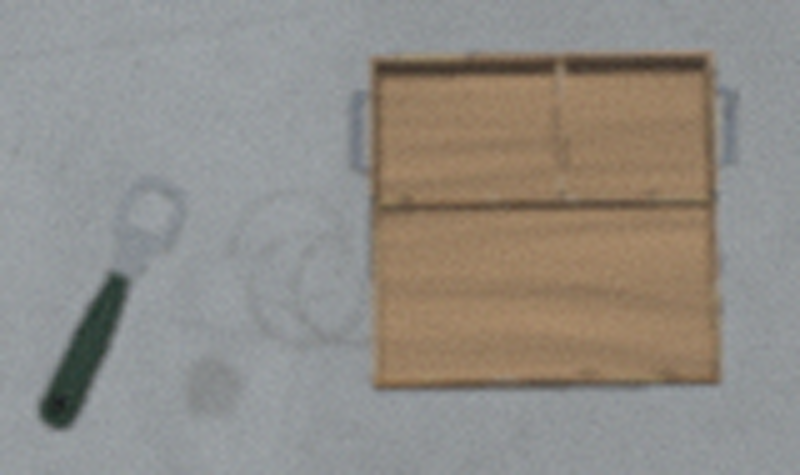

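The crop shows the caddy corners at crop pixels (373,55), (711,53), (377,386), (718,383), so it is close to square in the image. The opener runs from (58,428) to about (158,180).

Run:
```python
from h import *
f=lambda u,v,z:ray('top',(175+(u+.5)/5-.5,165+(v+.5)/5-.5),z)
bl,br,fl,fr=f(373,55,45),f(711,53,45),f(377,386,27),f(718,383,27)
for p in(bl,br,fl,fr):print(p.round(1))
d=bl+fl-br-fr;yaw=np.arctan2(-d[0],d[1]);c=(bl+br+fl+fr)/4
print('caddy',c,yaw,np.linalg.norm(bl-br),np.linalg.norm(fl-fr),np.linalg.norm((bl-fl)[:2]))
a,b=f(158,178,12),f(55,430,12);e=(a-b)[:2];m=(a+b)/2
oy=np.arctan2(e[1],e[0]);print('opener',m,oy,np.linalg.norm(e))
delta([m[0],m[1],180],oy+np.pi/2)
```

```text
[621.5 155.3  45. ]
[643.4 -56.6  45. ]
[415. 131.  27.]
[437.4 -79.4  27. ]
caddy [529.29980312  37.58882817  36.        ] 0.10467497955362107 213.0049624334658 211.5361190228479 207.94144825329485
opener [453.25418058 307.47835231  12.        ] -0.2552211287930685 172.07167948402181
shift [-339.7 -195.3   42.7] turn tool z -0.051 q6 -0.02 tooly 1.265 toolz [ 0.  0. -1.]
```

```bash
python3 -m creep '[{"translation":[-60,-35,7],"angular":[0,0,-0.01],"jaw":1},{"translation":[-120,-69,15],"angular":[0,0,-0.02],"jaw":1},{"translation":[-175,-100,22],"angular":[0,0,-0.03],"jaw":1},{"translation":[-230,-132,30],"angular":[0,0,-0.04],"jaw":1},{"translation":[-285,-164,37],"angular":[0,0,-0.05],"jaw":1},{"translation":[-340,-195,43],"angular":[0,0,-0.05],"jaw":1},{"translation":[-340,-195,43],"angular":[0,0,-0.05],"jaw":1},{"translation":[-340,-195,43],"angular":[0,0,-0.05],"jaw":1}]'
python3 - <<'E'
from h import *
save('wrist','w1');i=ctrl.camera_info('wrist');np.save('w1.npy',i,allow_pickle=True)
print(np.round(i['world_from_camera'],2).tolist(),np.round(i['camera_matrix']).tolist());print(ctrl.look_for('wrist','opener'))
E
```

```text
t: 1.7
ee_pos: [454.1, 307.2, 179.6]
orientation: [-0.404, -3.115, -0.0]
ft_force: [0.1, 0.3, 0.7]
width: 87.5
grasp_force: 0.0
[[0.25, -0.94, -0.24, 388.75], [0.97, 0.24, 0.06, 325.25], [0.0, -0.25, 0.97, 342.86], [0.0, 0.0, 0.0, 1.0]] [[335.0, 0.0, 279.0], [0.0, 335.0, 207.0], [0.0, 0.0, 1.0]]
[{'rect': [257.8, 102.9, 299.1, 267.7], 'score': 0.56}]
```

View pics/w1.png

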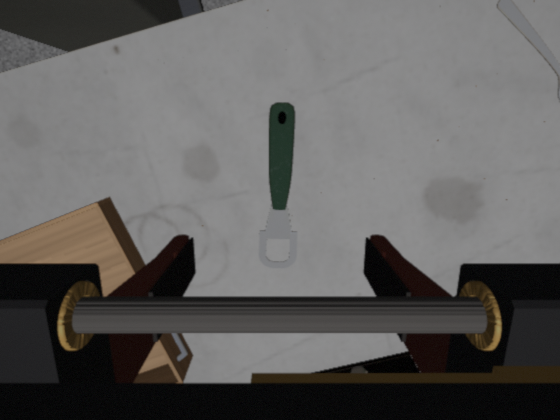

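The wrist view shows the opener from (281,102) to (278,267), between and aligned with the fingers.

Run:
```python
from h import *
i=np.load('w1.npy',allow_pickle=True).item()
a,b=ray('wrist',(281.5,102),12,i),ray('wrist',(278,267),8,i);m=(a+b)/2;e=a-b
print(a,b,m,np.linalg.norm(e[:2]),np.arctan2(-e[1],-e[0]));delta([m[0],m[1],5],np.arctan2(e[1],e[0])+np.pi/2)
c=ray('wrist',(109,199),27,i);print('caddy FL top corner',c)
```

```text
[372.1150722  332.00846269  12.        ] [535.80215959 285.75740472   8.        ] [453.95861589 308.8829337   10.        ] 170.09592276381167 -0.2753789415067965
shift [ -0.9   0.5 174.8] turn tool z 0.02 q6 -0.74 tooly 1.315 toolz [-0.  0. -1.]
caddy FL top corner [417.53321665 148.0061768   27.        ]
```

```bash
python3 -m creep '[{"translation":[0,0,50],"angular":[0,0,0.02],"jaw":1},{"translation":[0,0,100],"angular":[0,0,0.02],"jaw":1},{"translation":[-1,0,140],"angular":[0,0,0.02],"jaw":1},{"translation":[-1,0,165],"angular":[0,0,0.02],"jaw":1},{"translation":[-1,0,174],"angular":[0,0,0.02],"jaw":1},{"translation":[-1,0,174],"angular":[0,0,0.02],"jaw":1},{"translation":[-1,0,174],"angular":[0,0,0.02],"jaw":0.2},{"translation":[-1,0,174],"angular":[0,0,0.02],"jaw":0.2}]'
python3 -m creep '[{"translation":[0,0,0],"angular":[0,0,0],"jaw":0.2},{"translation":[0,0,0],"angular":[0,0,0],"jaw":0.2},{"translation":[0,0,-30],"angular":[0,0,0],"jaw":0.2},{"translation":[0,0,-80],"angular":[0,0,0],"jaw":0.2},{"translation":[0,0,-130],"angular":[0,0,0],"jaw":0.2},{"translation":[0,0,-180],"angular":[0,0,0],"jaw":0.2},{"translation":[0,0,-200],"angular":[0,0,0],"jaw":0.2},{"translation":[0,0,-200],"angular":[0,0,0],"jaw":0.2}]'
python3 - <<'E'
from h import *
c=np.array([529.3,37.6]);w=.105
delta([c[0]-100,c[1],205],w)
E
```

```text
t: 2.8
ee_pos: [455.2, 308.0, 6.8]
orientation: [0.431, 3.11, 0.002]
ft_force: [-0.2, 0.7, 0.3]
width: 71.2
grasp_force: 0.0
t: 3.8
ee_pos: [455.5, 307.9, 207.4]
orientation: [0.432, 3.109, 0.004]
ft_force: [-0.2, -0.4, -1.2]
width: 17.3
grasp_force: 0.0
shift [ -48.4 -267.2    1.8] turn tool z 1.19 q6 -0.72 tooly 1.295 toolz [ 0.003  0.002 -1.   ]
```

The fingers were still closing when I lifted, so the grasp missed. I'll check where the opener is and retry.

Run:
```python
from h import *
im=save('wrist','w2');i=ctrl.camera_info('wrist')
hsv=cv2.cvtColor(im,cv2.COLOR_RGB2HSV);m=cv2.inRange(hsv,(50,70,20),(90,255,160))
n,l,s,c=cv2.connectedComponentsWithStats(m);k=1+s[1:,4].argmax();print(s[k],c[k])
v,u=np.where(l==k);P=np.array([ray('wrist',(a,b),10,i)[:2] for a,b in zip(u,v)])
mu=P.mean(0);w,V=np.linalg.eigh(np.cov((P-mu).T));e=V[:,1];e*=np.sign(-e[0])
end=mu+e*((P-mu)@e).max();mid=end-e*87;print(mu,end,e,'mid',mid,ctrl.look_for('wrist','opener')[:1])
delta([mid[0],mid[1],6],np.arctan2(e[1],e[0])+np.pi/2)
```

```text
[ 268  104   21   97 1621] [278.21776681 149.04626774]
[418.06052867 317.25868073] [373.69683682 330.15412739] [-0.96025539  0.2791229 ] mid [457.23905552 305.87043546] [{'rect': [261.0, 104.3, 295.2, 257.7], 'score': 0.84}]
shift [-3.500e+00 -1.000e-01  1.989e+02] turn tool z 0.007 q6 -0.72 tooly 1.295 toolz [-0.001 -0.001 -1.   ]
```

```bash
python3 -m creep '[{"translation":[0,0,0],"angular":[0,0,0],"jaw":0.75},{"translation":[0,0,50],"angular":[0,0,0],"jaw":0.75},{"translation":[0,0,95],"angular":[0,0,0],"jaw":0.75},{"translation":[-3,0,130],"angular":[0,0,0],"jaw":0.75},{"translation":[-3,0,160],"angular":[0,0,0],"jaw":0.75},{"translation":[-3,0,185],"angular":[0,0,0],"jaw":0.75},{"translation":[-3,0,200],"angular":[0,0,0],"jaw":0.75},{"translation":[-3,0,200],"angular":[0,0,0],"jaw":0.2}]'
python3 -m creep '[{"translation":[0,0,0],"angular":[0,0,0],"jaw":0.2},{"translation":[0,0,0],"angular":[0,0,0],"jaw":0.2},{"translation":[0,0,0],"angular":[0,0,0],"jaw":0.2},{"translation":[0,0,0],"angular":[0,0,0],"jaw":0.2},{"translation":[0,0,0],"angular":[0,0,0],"jaw":0.2},{"translation":[0,0,0],"angular":[0,0,0],"jaw":0.2},{"translation":[0,0,0],"angular":[0,0,0],"jaw":0.2},{"translation":[0,0,0],"angular":[0,0,0],"jaw":0.2}]'
```

```text
t: 4.9
ee_pos: [456.5, 306.0, 4.3]
orientation: [-0.432, -3.11, 0.003]
ft_force: [-0.3, -0.5, 0.0]
width: 59.3
grasp_force: 0.0
t: 5.9
ee_pos: [458.1, 307.0, 6.6]
orientation: [0.432, 3.111, 0.002]
ft_force: [-0.7, -1.0, 7.5]
width: 41.5
grasp_force: 30.0
```

The opener is held (41.5 mm, 30 N). Next I fit the caddy pose by silhouette in the top and scene pictures.

```bash
cat > fit.py <<'E'
from h import *
from scipy.optimize import minimize
data={}
for c,(u0,u1,v0,v1) in (('top',(225,340,160,255)),('scene',(222,322,180,252))):
    im=cv2.imread(f'pics/{c}.png')[v0:v1,u0:u1]; im=cv2.resize(im,None,fx=4,fy=4,interpolation=cv2.INTER_CUBIC).astype(int)
    m=((im[:,:,2]-im[:,:,0])>25).astype(np.uint8); m=cv2.morphologyEx(m,cv2.MORPH_CLOSE,np.ones((15,15)))
    n,l,s,_=cv2.connectedComponentsWithStats(m);k=1+s[1:,4].argmax();data[c]=((l==k).astype(np.uint8),u0,v0,ctrl.camera_info(c))
boxes=[(-103.5,14.5,27),(10.5,103.5,45)]
def sil(p,c):
    m,u0,v0,i=data[c];o=np.zeros_like(m);R2=np.array([[np.cos(p[2]),-np.sin(p[2])],[np.sin(p[2]),np.cos(p[2])]])
    for a,b,h in boxes:
        P=[proj(c,np.r_[R2@[x,y]+p[:2],z],i) for x in(a,b) for y in(-109,109) for z in(0,h)]
        q=(np.array(P)-[u0,v0]+.5)*4-.5
        cv2.fillConvexPoly(o,cv2.convexHull(np.round(q*16).astype(np.int32)),1,shift=4)
    return o
def cost(p,cs): 
    p=np.array(p)*[1,1,.01]; return sum((sil(p,c)!=data[c][0]).sum()/data[c][0].sum() for c in cs)
for cs in(('top',),('scene',),('top','scene')):
    r=minimize(cost,[529,38,10],args=(cs,),method='Nelder-Mead',options=dict(initial_simplex=[[529,38,10],[541,38,10],[529,50,10],[529,38,17]]));print(cs,r.x.round(1),r.fun.round(3))
p=r.x*[1,1,.01]
out=[]
for c in data:
    m,u0,v0,_=data[c];im=cv2.imread(f'pics/{c}.png')[v0:v0+m.shape[0]//4,u0:u0+m.shape[1]//4];im=cv2.resize(im,None,fx=3.4,fy=3.4)
    s=cv2.resize(sil(p,c),(im.shape[1],im.shape[0]),interpolation=0);cs,_=cv2.findContours(s,0,2);cv2.drawContours(im,cs,-1,(0,0,255),1);out.append(cv2.copyMakeBorder(im,0,330-im.shape[0],0,0,0))
cv2.imwrite('pics/fit.png',np.hstack(out))
E
python3 fit.py
```

```text
('top',) [533.4  37.6  11.1] 0.036
('scene',) [536.2  39.8  10.6] 0.044
('top', 'scene') [533.6  38.2  11.2] 0.084
```

View pics/fit.png

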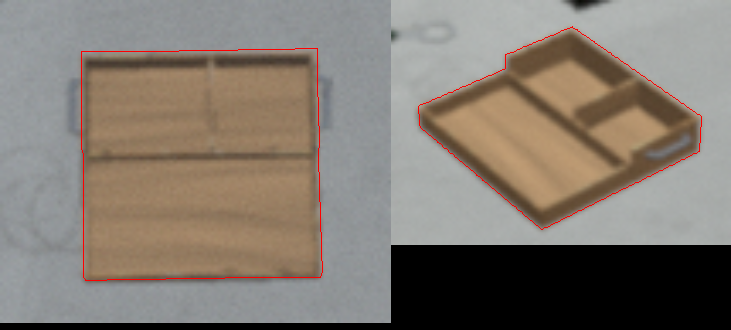

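The fit agrees with both pictures: caddy at (534, 38), yaw 0.11. Now I carry the opener over the long bay.

```bash
python3 - <<'E'
from h import *
c=np.array([534,38]);w=.111;M=np.array([[np.cos(w),-np.sin(w)],[np.sin(w),np.cos(w)]])
for n,v in(('long',(-44.5,0)),('wide',(57,48)),('narrow',(57,-59))):print(n,c+M@v)
delta([489.8,33.1,107],w)
E
python3 -m creep '[{"translation":[0,0,-25],"angular":[0,0,0],"jaw":0.2},{"translation":[0,0,-60],"angular":[0,0,0],"jaw":0.2},{"translation":[0,0,-100],"angular":[0,0,0],"jaw":0.2},{"translation":[0,0,-100],"angular":[0,0,0.17],"jaw":0.2},{"translation":[0,0,-100],"angular":[0,0,0.34],"jaw":0.2},{"translation":[0,0,-100],"angular":[0,0,0.51],"jaw":0.2},{"translation":[0,0,-100],"angular":[0,0,0.68],"jaw":0.2},{"translation":[0,0,-100],"angular":[0,0,0.85],"jaw":0.2}]'
python3 - <<'E'
from h import *
delta([489.8,33.1,107],.111)
E
```

```text
long [489.77386089  33.07063702]
wide [585.3321462  92.018615 ]
narrow [597.1847718  -14.32288803]
shift [-105.2 -254.8 -100.6] turn tool z 1.184 q6 -0.73 tooly 1.295 toolz [ 0.001  0.001 -1.   ]
t: 6.9
ee_pos: [457.3, 306.5, 105.7]
orientation: [-1.684, -2.652, 0.0]
ft_force: [0.4, -0.0, -1.2]
width: 40.9
grasp_force: 30.0
shift [-261.3  -86.9   -1.2] turn tool z 0.328 q6 0.13 tooly 0.439 toolz [-0. -0. -1.]
```

```bash
python3 -m creep '[{"translation":[-40,-13,0],"angular":[0,0,0.1],"jaw":0.2},{"translation":[-90,-30,0],"angular":[0,0,0.2],"jaw":0.2},{"translation":[-140,-46,0],"angular":[0,0,0.3],"jaw":0.2},{"translation":[-190,-63,0],"angular":[0,0,0.33],"jaw":0.2},{"translation":[-235,-78,0],"angular":[0,0,0.33],"jaw":0.2},{"translation":[-261,-87,0],"angular":[0,0,0.33],"jaw":0.2},{"translation":[-261,-87,0],"angular":[0,0,0.33],"jaw":0.2},{"translation":[-261,-87,0],"angular":[0,0,0.33],"jaw":0.2}]'
python3 - <<'E'
from h import *
delta([489.8,33.1,13],.111)
E
```

```text
t: 7.9
ee_pos: [491.2, 34.1, 105.7]
orientation: [-2.09, -2.345, -0.0]
ft_force: [0.2, 0.7, -0.0]
width: 41.1
grasp_force: 30.0
shift [-0.8 -1.5 92.7] turn tool z 0.004 q6 -0.07 tooly 0.115 toolz [-0.  0. -1.]
```

```bash
python3 -m creep '[{"translation":[-1,-1,40],"angular":[0,0,0],"jaw":0.2},{"translation":[-1,-1,70],"angular":[0,0,0],"jaw":0.2},{"translation":[-1,-1,86],"angular":[0,0,0],"jaw":0.2},{"translation":[-1,-1,93],"angular":[0,0,0],"jaw":0.2},{"translation":[-1,-1,93],"angular":[0,0,0],"jaw":0.2},{"translation":[-1,-1,93],"angular":[0,0,0],"jaw":0.64},{"translation":[-1,-1,93],"angular":[0,0,0],"jaw":0.64},{"translation":[-1,-1,93],"angular":[0,0,0],"jaw":0.64}]'
python3 -m creep '[{"translation":[0,0,0],"angular":[0,0,0],"jaw":0.64},{"translation":[0,0,-40],"angular":[0,0,0],"jaw":0.64},{"translation":[0,0,-100],"angular":[0,0,0],"jaw":1},{"translation":[0,0,-160],"angular":[0,0,0],"jaw":1},{"translation":[0,0,-200],"angular":[0,0,0],"jaw":1},{"translation":[0,0,-200],"angular":[0,0,0],"jaw":1},{"translation":[0,0,-200],"angular":[0,0,0],"jaw":1},{"translation":[0,0,-200],"angular":[0,0,0],"jaw":1}]'
python3 - <<'E'
from h import *
for z in(60,): delta([570,-275,180],0)
for n,uv in(('jam',(386,202)),):print(ray('top',uv,94))
im=ctrl.get_image('wrist');cv2.imwrite('pics/w3.png',cv2.resize(im[:,:,::-1],None))if 0 else cv2.imwrite('pics/w3.png',im[:,:,::-1])
E
```

```text
t: 8.9
ee_pos: [490.8, 32.4, 13.2]
orientation: [2.09, 2.345, 0.001]
ft_force: [-0.2, 0.1, -0.9]
width: 55.9
grasp_force: 0.0
t: 9.9
ee_pos: [489.4, 32.4, 211.1]
orientation: [-2.089, -2.344, 0.003]
ft_force: [-0.3, -0.3, -0.5]
width: 88.0
grasp_force: 0.0
shift [-314.6   44.9   30.9] turn tool z 0.115 q6 -0.07 tooly 0.115 toolz [-0.003 -0.    -1.   ]
[ 565.843416   -269.90902156   94.        ]
```

View pics/w3.png

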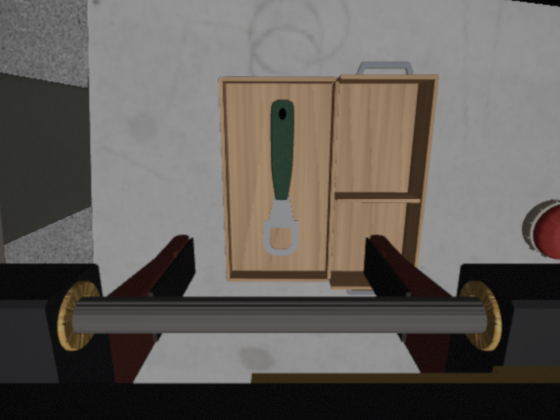

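Opener lies well inside the long bay, spanning (283,100) to (281,255) in the wrist view. Next is the jam jar, approached without turning.

```bash
python3 -m creep '[{"translation":[-40,5,0],"angular":[0,0,0],"jaw":1},{"translation":[-95,13,0],"angular":[0,0,0],"jaw":1},{"translation":[-150,20,5],"angular":[0,0,0],"jaw":1},{"translation":[-205,27,10],"angular":[0,0,0],"jaw":1},{"translation":[-260,34,15],"angular":[0,0,0],"jaw":1},{"translation":[-295,39,20],"angular":[0,0,0],"jaw":1},{"translation":[-310,41,20],"angular":[0,0,0],"jaw":1},{"translation":[-310,41,20],"angular":[0,0,0],"jaw":1}]'
python3 - <<'E'
from h import *
save('wrist','w4');i=ctrl.camera_info('wrist')
for l in('jam_jar','salt_shaker','spice_jar'):
  for d in ctrl.look_for('wrist',l):
    r=d['rect'];print(l,np.round(r),round(d['score'],2),'predicted',proj('wrist',[566,-270,94],i).round() if l=='jam_jar' else '')
E
```

```text
t: 10.95
ee_pos: [566.4, -270.8, 191.8]
orientation: [-2.09, -2.343, 0.0]
ft_force: [0.2, 0.2, -0.3]
width: 88.2
grasp_force: 0.0
jam_jar [349. 230. 438. 293.] 0.61 predicted [278. 208.]
salt_shaker [209. 331. 260. 380.] 0.61 predicted 
spice_jar [ 97. 194. 181. 271.] 0.82 predicted
```

View pics/w4.png

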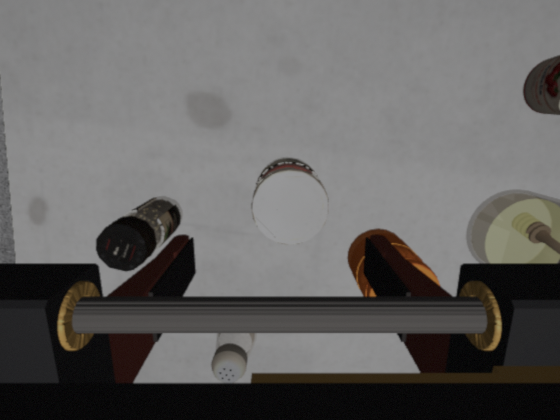

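The wrist view shows the jam lid as a circle centred at (290,205), radius 38. The orange jar is at (390,260), partly behind the right finger, and the spice cap is at (120,245).

Run:
```python
from h import *
g=cv2.cvtColor(cv2.imread('pics/w4.png'),cv2.COLOR_BGR2GRAY);m=(g>150).astype(np.uint8);m[250:]=0
n,l,s,c=cv2.connectedComponentsWithStats(m)
k=l[205,290];print('lid',s[k],c[k]);p=ray('wrist',c[k],94);print(p,'diam',s[k][2]*np.linalg.norm(ray('wrist',c[k]+[1,0],94)-p))
print('orange',ray('top',(409,168),94),'spice',ray('wrist',(120,245),105))
delta([p[0],p[1],46]);delta([p[0],p[1],46],.9)
```

```text
lid [     0      0    560    420 235031] [279.50677996 209.49750884]
[ 567.40508784 -270.93023332   94.        ] diam 452.25939281764636
orange [ 679.39159863 -333.84271256   94.        ] spice [ 444.53920763 -311.98287199  105.        ]
shift [ -1.7   0.7 146.8] tooly 0.116 toolz [-0.  0. -1.]
shift [ -1.7   0.7 146.8] turn tool z -0.784 q6 -0.58 tooly 0.116 toolz [-0.  0. -1.]
```

Run:
```python
from h import *
p=ray('wrist',(290,205),94);q=ray('wrist',(291,205),94);print(p,'diam',76*np.linalg.norm(p-q))
print([np.round(ray('top',((d['rect'][0]+d['rect'][2])/2,(d['rect'][1]+d['rect'][3])/2),60)) for d in [dict(rect=[371,192,397,216])]])
delta([p[0],p[1],46])
```

```text
[ 575.3500929  -266.21906401   94.        ] diam 61.16837966284831
[array([ 567., -270.,   60.])]
shift [  2.    9.1 146.8] tooly 0.116 toolz [-0.  0. -1.]
```

```bash
python3 -m creep '[{"translation":[2,8,20],"angular":[0,0,0],"jaw":1},{"translation":[2,8,55],"angular":[0,0,0],"jaw":1},{"translation":[2,8,90],"angular":[0,0,0],"jaw":1},{"translation":[2,8,120],"angular":[0,0,0],"jaw":1},{"translation":[2,8,140],"angular":[0,0,0],"jaw":1},{"translation":[2,8,147],"angular":[0,0,0],"jaw":1},{"translation":[2,8,147],"angular":[0,0,0],"jaw":0.5},{"translation":[2,8,147],"angular":[0,0,0],"jaw":0.5}]'
python3 -m creep '[{"translation":[0,0,0],"angular":[0,0,0],"jaw":0.5},{"translation":[0,0,0],"angular":[0,0,0],"jaw":0.5},{"translation":[0,0,0],"angular":[0,0,0],"jaw":0.5},{"translation":[0,0,0],"angular":[0,0,0],"jaw":0.5},{"translation":[0,0,0],"angular":[0,0,0],"jaw":0.5},{"translation":[0,0,-5],"angular":[0,0,0],"jaw":0.5},{"translation":[0,0,-15],"angular":[0,0,0],"jaw":0.5},{"translation":[0,0,-30],"angular":[0,0,0],"jaw":0.5}]'
```

```text
t: 12.15
ee_pos: [575.3, -268.2, 46.8]
orientation: [2.089, 2.344, 0.001]
ft_force: [-0.6, -0.1, -1.0]
width: 71.3
grasp_force: 0.0
t: 13.15
ee_pos: [574.0, -267.6, 75.9]
orientation: [-2.089, -2.344, 0.001]
ft_force: [0.5, 0.5, -4.4]
width: 63.0
grasp_force: 30.0
```

```bash
python3 - <<'E'
from h import *
delta([585.3,92,130],.111)
E
python3 -m creep '[{"translation":[0,0,-30],"angular":[0,0,0],"jaw":0.5},{"translation":[0,0,-54],"angular":[0,0,0],"jaw":0.5},{"translation":[30,-2,-54],"angular":[0,0,0],"jaw":0.5},{"translation":[75,-6,-54],"angular":[0,0,0],"jaw":0.5},{"translation":[125,-11,-54],"angular":[0,0,0],"jaw":0.5},{"translation":[175,-15,-54],"angular":[0,0,0],"jaw":0.5},{"translation":[220,-19,-54],"angular":[0,0,0],"jaw":0.5},{"translation":[250,-22,-54],"angular":[0,0,0],"jaw":0.5}]'
python3 - <<'E'
from h import *
delta([585.3,92,53],.111)
E
```

```text
shift [356.   52.5 -53.9] turn tool z 0.004 q6 -0.57 tooly 0.115 toolz [-0.001  0.001 -1.   ]
t: 14.15
ee_pos: [523.5, -20.2, 130.7]
orientation: [2.088, 2.346, 0.001]
ft_force: [0.8, -0.3, -4.2]
width: 63.0
grasp_force: 30.0
shift [104.3  74.3  77.7] turn tool z 0.005 q6 -0.18 tooly 0.116 toolz [ 0.001  0.    -1.   ]
```

```bash
python3 -m creep '[{"translation":[25,18,0],"angular":[0,0,0],"jaw":0.5},{"translation":[60,43,0],"angular":[0,0,0],"jaw":0.5},{"translation":[90,64,0],"angular":[0,0,0],"jaw":0.5},{"translation":[104,74,0],"angular":[0,0,0],"jaw":0.5},{"translation":[104,74,0],"angular":[0,0,0],"jaw":0.5},{"translation":[104,74,20],"angular":[0,0,0],"jaw":0.5},{"translation":[104,74,35],"angular":[0,0,0],"jaw":0.5},{"translation":[104,74,35],"angular":[0,0,0],"jaw":0.5}]'
python3 - <<'E'
from h import *
delta([585.3,92,53],.111)
E
```

```text
t: 15.15
ee_pos: [584.0, 88.7, 93.4]
orientation: [-2.09, -2.343, 0.004]
ft_force: [-0.3, 0.6, -4.3]
width: 63.0
grasp_force: 30.0
shift [ 3.1  1.8 40.4] turn tool z 0.003 q6 0.02 tooly 0.114 toolz [-0.003 -0.001 -1.   ]
```

```bash
python3 -m creep '[{"translation":[1,1,8],"angular":[0,0,0],"jaw":0.5},{"translation":[2,1,18],"angular":[0,0,0],"jaw":0.5},{"translation":[2,1,27],"angular":[0,0,0],"jaw":0.5},{"translation":[2,1,33],"angular":[0,0,0],"jaw":0.5},{"translation":[2,1,37],"angular":[0,0,0],"jaw":0.5},{"translation":[2,1,40],"angular":[0,0,0],"jaw":0.5},{"translation":[2,1,40],"angular":[0,0,0],"jaw":0.5},{"translation":[2,1,40],"angular":[0,0,0],"jaw":0.5}]'
```

```text
t: 16.15
ee_pos: [586.5, 91.9, 54.9]
orientation: [2.09, 2.345, 0.0]
ft_force: [0.6, 0.8, -4.7]
width: 63.2
grasp_force: 30.0
```

Still carrying the full weight, so the jar is a few mm above the floor. I lower gently, then release and rise.

```bash
python3 -m creep '[{"translation":[0,0,1],"angular":[0,0,0],"jaw":0.5},{"translation":[0,0,2],"angular":[0,0,0],"jaw":0.5},{"translation":[0,0,2.5],"angular":[0,0,0],"jaw":0.5},{"translation":[0,0,2.5],"angular":[0,0,0],"jaw":0.5},{"translation":[0,0,2.5],"angular":[0,0,0],"jaw":0.5},{"translation":[0,0,2.5],"angular":[0,0,0],"jaw":0.5},{"translation":[0,0,2.5],"angular":[0,0,0],"jaw":0.5},{"translation":[0,0,2.5],"angular":[0,0,0],"jaw":0.5}]'
```

```text
t: 17.15
ee_pos: [586.3, 91.9, 52.2]
orientation: [2.09, 2.345, 0.0]
ft_force: [-0.7, 0.3, -3.1]
width: 63.4
grasp_force: 30.0
```

```bash
python3 -m creep '[{"translation":[0,0,0.7],"angular":[0,0,0],"jaw":0.5},{"translation":[0,0,0.7],"angular":[0,0,0],"jaw":0.5},{"translation":[0,0,0.7],"angular":[0,0,0],"jaw":1},{"translation":[0,0,0.7],"angular":[0,0,0],"jaw":1},{"translation":[0,0,0.7],"angular":[0,0,0],"jaw":1},{"translation":[0,0,0.7],"angular":[0,0,0],"jaw":1},{"translation":[0,0,0.7],"angular":[0,0,0],"jaw":1},{"translation":[0,0,0.7],"angular":[0,0,0],"jaw":1}]'
python3 -m creep '[{"translation":[0,0,-20],"angular":[0,0,0],"jaw":1},{"translation":[0,0,-50],"angular":[0,0,0],"jaw":1},{"translation":[0,0,-100],"angular":[0,0,0],"jaw":1},{"translation":[0,0,-140],"angular":[0,0,0],"jaw":1},{"translation":[0,0,-150],"angular":[0,0,0],"jaw":1},{"translation":[0,0,-150],"angular":[0,0,0],"jaw":1},{"translation":[0,0,-150],"angular":[0,0,0],"jaw":1},{"translation":[0,0,-150],"angular":[0,0,0],"jaw":1}]'
python3 - <<'E'
from h import *
save('wrist','w5');ctrl.get_image('top');
for d in ctrl.look_for('wrist','jam_jar'):
    print(d);r=d['rect'];print(ray('wrist',((r[0]+r[2])/2,(r[1]+r[3])/2),80))
for d in ctrl.look_for('top','salt_shaker'):
    r=d['rect'];print(d,ray('top',((r[0]+r[2])/2,(r[1]+r[3])/2),50))
delta([540,-433,190],.1)
E
```

```text
t: 18.15
ee_pos: [586.2, 91.9, 51.4]
orientation: [-2.09, -2.345, 0.0]
ft_force: [0.4, 0.9, 0.5]
width: 87.7
grasp_force: 0.0
t: 19.15
ee_pos: [585.4, 91.8, 199.9]
orientation: [-2.089, -2.344, 0.003]
ft_force: [-0.1, 0.5, -0.1]
width: 88.0
grasp_force: 0.0
{'rect': [242.2, 160.4, 317.8, 245.3], 'score': 0.65}
[586.95315433  90.47169863  80.        ]
{'rect': [428.8, 214.5, 446.0, 227.7], 'score': 0.68} [ 531.7514918 -438.1853236   50.       ]
shift [-516.1 -105.9   10.9] turn tool z 0.015 q6 0.02 tooly 0.115 toolz [-0.001 -0.    -1.   ]
```

View pics/w5.png

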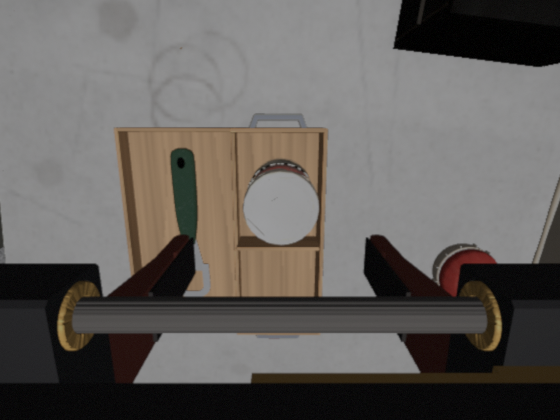

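Jam jar stands upright in the wide bay, lid at (281,206). Next is the salt shaker.

```bash
python3 -m creep '[{"translation":[-40,-8,0],"angular":[0,0,0],"jaw":1},{"translation":[-100,-20,0],"angular":[0,0,0],"jaw":1},{"translation":[-160,-33,0],"angular":[0,0,0],"jaw":1},{"translation":[-220,-45,0],"angular":[0,0,0],"jaw":1},{"translation":[-280,-57,0],"angular":[0,0,0],"jaw":1},{"translation":[-340,-70,0],"angular":[0,0,0],"jaw":1},{"translation":[-400,-82,0],"angular":[0,0,0],"jaw":1},{"translation":[-460,-94,0],"angular":[0,0,0],"jaw":1}]'
python3 -m creep '[{"translation":[-30,-6,0],"angular":[0,0,0],"jaw":1},{"translation":[-48,-10,0],"angular":[0,0,0],"jaw":1},{"translation":[-48,-10,0],"angular":[0,0,0],"jaw":1},{"translation":[-48,-10,0],"angular":[0,0,0],"jaw":1},{"translation":[-48,-10,0],"angular":[0,0,0],"jaw":1},{"translation":[-48,-10,0],"angular":[0,0,0],"jaw":1},{"translation":[-48,-10,0],"angular":[0,0,0],"jaw":1},{"translation":[-48,-10,0],"angular":[0,0,0],"jaw":1}]'
python3 - <<'E'
from h import *
save('wrist','w6')
for d in ctrl.look_for('wrist','salt_shaker'): print(d)
E
```

```text
t: 20.35
ee_pos: [545.2, -377.9, 201.3]
orientation: [-2.09, -2.345, -0.0]
ft_force: [2.0, -0.4, -0.1]
width: 87.6
grasp_force: 0.0
t: 21.35
ee_pos: [541.3, -424.6, 201.5]
orientation: [2.09, 2.346, -0.0]
ft_force: [1.4, 0.1, 0.0]
width: 87.6
grasp_force: 0.0
{'rect': [249.3, 179.8, 296.8, 234.0], 'score': 0.91}
```

View pics/w6.png

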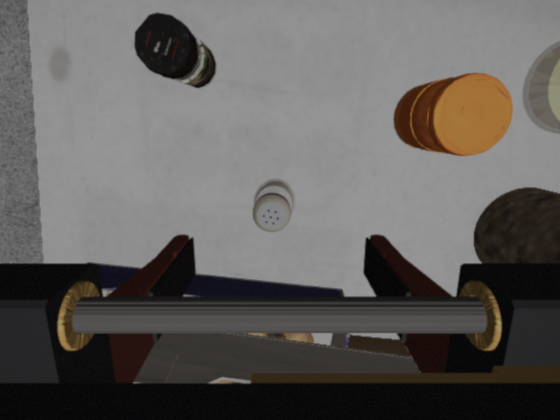

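The wrist view shows the salt top centred at (272,213). The tray edge is at row ~280, the spice cap at (165,45), and the orange jar is well clear.

Run:
```python
from h import *
p=ray('wrist',(272,213),86);print(p,'tray edge if z=0/80',ray('wrist',(250,278),0),ray('wrist',(250,278),50),'grey tray',ray('wrist',(250,335),100),'base back edge',ray('wrist',(272,180),66))
delta([p[0],p[1],42])
```

```text
[ 536.5637326  -434.52020792   86.        ] tray edge if z=0/80 [ 520.4181707  -540.66643959    0.        ] [ 522.24050444 -515.59438128   50.        ] grey tray [ 529.3985438  -546.37343393  100.        ] base back edge [ 533.3424198  -409.40373068   66.        ]
shift [ -9.2  -5.8 159.5] tooly 0.115 toolz [ 0. -0. -1.]
```

```bash
python3 -m creep '[{"translation":[-8,-6,30],"angular":[0,0,0],"jaw":1},{"translation":[-8,-6,65],"angular":[0,0,0],"jaw":1},{"translation":[-8,-6,100],"angular":[0,0,0],"jaw":1},{"translation":[-8,-6,130],"angular":[0,0,0],"jaw":1},{"translation":[-8,-6,150],"angular":[0,0,0],"jaw":1},{"translation":[-8,-6,159],"angular":[0,0,0],"jaw":1},{"translation":[-8,-6,159],"angular":[0,0,0],"jaw":1},{"translation":[-8,-6,159],"angular":[0,0,0],"jaw":0.3}]'
python3 -m creep '[{"translation":[0,0,0],"angular":[0,0,0],"jaw":0.3},{"translation":[0,0,0],"angular":[0,0,0],"jaw":0.3},{"translation":[0,0,0],"angular":[0,0,0],"jaw":0.3},{"translation":[0,0,0],"angular":[0,0,0],"jaw":0.3},{"translation":[0,0,0],"angular":[0,0,0],"jaw":0.3},{"translation":[0,0,0],"angular":[0,0,0],"jaw":0.3},{"translation":[0,0,0],"angular":[0,0,0],"jaw":0.3},{"translation":[0,0,0],"angular":[0,0,0],"jaw":0.3}]'
```

```text
t: 22.45
ee_pos: [536.8, -433.9, 43.7]
orientation: [2.089, 2.344, 0.0]
ft_force: [0.1, -0.7, 0.2]
width: 81.0
grasp_force: 0.0
t: 23.45
ee_pos: [536.2, -433.3, 42.5]
orientation: [2.09, 2.345, 0.0]
ft_force: [0.4, 0.1, 0.1]
width: 37.4
grasp_force: 29.6
```

Width is 37.4 mm where 44 was expected, so I check the picture before lifting.

Run:
```python
from h import *
o=ctrl.get_obs();print(o['width'],o['grasp_force'])
im=save('wrist','w7');save('scene','s7')
s=cv2.imread('pics/s7.png')[200:350,270:420]
cv2.imwrite('pics/m7.png',np.hstack([cv2.resize(im[:,:,::-1],None,fx=.8,fy=.8),cv2.resize(s,(336,336),interpolation=2)]))
```

```text
37.419472562585014 29.610507854958996
```

View pics/m7.png

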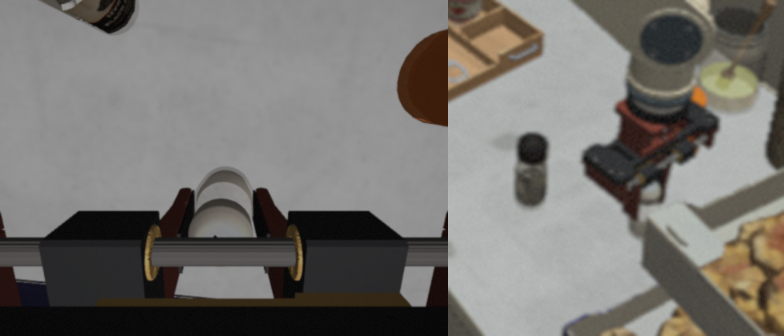

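```bash
python3 - <<'E'
from h import *
o=ctrl.get_obs();p=o['ee_pos']
for z in(0,66,86): print(z,(proj('wrist',[p[0],p[1],z])*.8).round(),(22/1*.8*np.linalg.norm(proj('wrist',p+[0,1,0])-proj('wrist',p))).round())
im=cv2.imread('pics/w7.png')[190:340,150:410];cv2.imwrite('pics/w7z.png',cv2.resize(im,None,fx=3,fy=3,interpolation=2))
E
python3 -m creep '[{"translation":[0,0,-1],"angular":[0,0,0],"jaw":0.3},{"translation":[0,0,-2],"angular":[0,0,0],"jaw":0.3},{"translation":[0,0,-4],"angular":[0,0,0],"jaw":0.3},{"translation":[0,0,-6],"angular":[0,0,0],"jaw":0.3},{"translation":[0,0,-8],"angular":[0,0,0],"jaw":0.3},{"translation":[0,0,-10],"angular":[0,0,0],"jaw":0.3},{"translation":[0,0,-10],"angular":[0,0,0],"jaw":0.3},{"translation":[0,0,-10],"angular":[0,0,0],"jaw":0.3}]'
```

```text
0 [223. 183.] 32.0
66 [223. 220.] 32.0
86 [223. 238.] 32.0
t: 24.55
ee_pos: [536.2, -433.3, 52.5]
orientation: [-2.09, -2.345, -0.0]
ft_force: [0.2, 0.1, -1.4]
width: 37.1
grasp_force: 29.5
```

View pics/w7z.png

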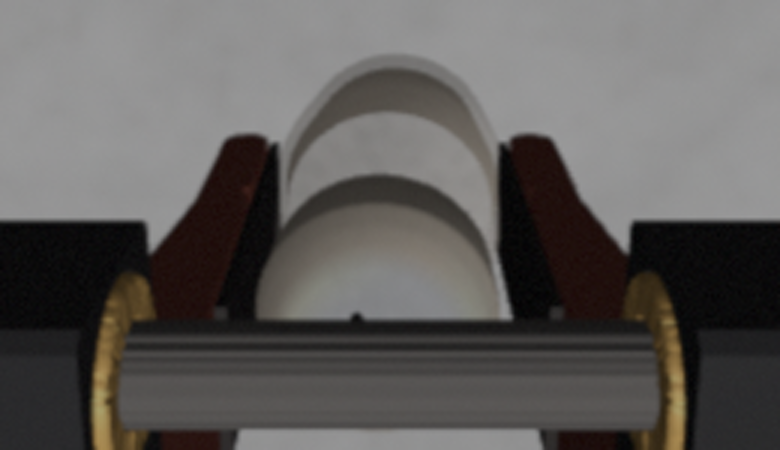

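Shaker is held upright (29.5 N, weight on the wrist). Lift and carry.

```bash
python3 -m creep '[{"translation":[0,0,-15],"angular":[0,0,0],"jaw":0.3},{"translation":[0,0,-40],"angular":[0,0,0],"jaw":0.3},{"translation":[0,0,-65],"angular":[0,0,0],"jaw":0.3},{"translation":[0,0,-78],"angular":[0,0,0],"jaw":0.3},{"translation":[0,0,-78],"angular":[0,0,0],"jaw":0.3},{"translation":[25,6,-78],"angular":[0,0,0],"jaw":0.3},{"translation":[65,17,-78],"angular":[0,0,0],"jaw":0.3},{"translation":[110,29,-78],"angular":[0,0,0],"jaw":0.3}]'
python3 - <<'E'
from h import *
delta([597.2,-14.3,130],.111)
E
```

```text
t: 25.55
ee_pos: [551.6, -318.2, 129.1]
orientation: [-2.089, -2.343, 0.0]
ft_force: [-0.4, 0.0, -0.7]
width: 37.2
grasp_force: 29.5
shift [296.7  80.   -0.5] turn tool z 0.003 q6 -0.66 tooly 0.114 toolz [-0.002  0.001 -1.   ]
```

```bash
python3 -m creep '[{"translation":[40,11,0],"angular":[0,0,0],"jaw":0.3},{"translation":[85,23,0],"angular":[0,0,0],"jaw":0.3},{"translation":[135,36,0],"angular":[0,0,0],"jaw":0.3},{"translation":[185,50,0],"angular":[0,0,0],"jaw":0.3},{"translation":[235,63,0],"angular":[0,0,0],"jaw":0.3},{"translation":[275,74,0],"angular":[0,0,0],"jaw":0.3},{"translation":[297,80,0],"angular":[0,0,0],"jaw":0.3},{"translation":[297,80,0],"angular":[0,0,0],"jaw":0.3}]'
python3 - <<'E'
from h import *
delta([597.2,-14.3,50],.111)
E
```

```text
t: 26.55
ee_pos: [596.5, -13.9, 129.4]
orientation: [-2.085, -2.347, 0.002]
ft_force: [-0.2, -0.1, -1.2]
width: 37.5
grasp_force: 29.5
shift [-0.5  0.8 79.4] turn tool z 0.007 q6 -0.16 tooly 0.118 toolz [-0.002  0.    -1.   ]
```

```bash
python3 -m creep '[{"translation":[0,0,20],"angular":[0,0,0],"jaw":0.3},{"translation":[0,0,40],"angular":[0,0,0],"jaw":0.3},{"translation":[0,0,56],"angular":[0,0,0],"jaw":0.3},{"translation":[0,0,68],"angular":[0,0,0],"jaw":0.3},{"translation":[0,0,75],"angular":[0,0,0],"jaw":0.3},{"translation":[0,0,79],"angular":[0,0,0],"jaw":0.3},{"translation":[0,0,79],"angular":[0,0,0],"jaw":0.3},{"translation":[0,0,79],"angular":[0,0,0],"jaw":0.3}]'
python3 -m creep '[{"translation":[0,0,1],"angular":[0,0,0],"jaw":0.3},{"translation":[0,0,2],"angular":[0,0,0],"jaw":0.3},{"translation":[0,0,2],"angular":[0,0,0],"jaw":0.3},{"translation":[0,0,2],"angular":[0,0,0],"jaw":0.3},{"translation":[0,0,2],"angular":[0,0,0],"jaw":0.3},{"translation":[0,0,2],"angular":[0,0,0],"jaw":0.3},{"translation":[0,0,2],"angular":[0,0,0],"jaw":0.3},{"translation":[0,0,2],"angular":[0,0,0],"jaw":0.3}]'
```

```text
t: 27.55
ee_pos: [598.1, -16.5, 52.0]
orientation: [2.09, 2.345, 0.001]
ft_force: [0.2, -0.6, -1.6]
width: 37.5
grasp_force: 29.5
t: 28.55
ee_pos: [597.7, -16.5, 49.4]
orientation: [-2.09, -2.345, 0.0]
ft_force: [-0.2, -0.9, -0.2]
width: 37.4
grasp_force: 29.5
```

```bash
python3 -m creep '[{"translation":[0,0,0.5],"angular":[0,0,0],"jaw":0.3},{"translation":[0,0,1],"angular":[0,0,0],"jaw":0.3},{"translation":[0,0,1.5],"angular":[0,0,0],"jaw":0.3},{"translation":[0,0,1.5],"angular":[0,0,0],"jaw":0.3},{"translation":[0,0,1.5],"angular":[0,0,0],"jaw":0.3},{"translation":[0,0,1.5],"angular":[0,0,0],"jaw":0.3},{"translation":[0,0,1.5],"angular":[0,0,0],"jaw":0.3},{"translation":[0,0,1.5],"angular":[0,0,0],"jaw":0.3}]'
```

```text
t: 29.55
ee_pos: [597.8, -16.5, 48.0]
orientation: [-2.09, -2.345, 0.0]
ft_force: [0.2, -0.1, -1.6]
width: 37.2
grasp_force: 29.5
```

```bash
python3 -m creep '[{"translation":[0,0,0.5],"angular":[0,0,0],"jaw":0.3},{"translation":[0,0,1],"angular":[0,0,0],"jaw":0.3},{"translation":[0,0,1.2],"angular":[0,0,0],"jaw":0.3},{"translation":[0,0,1.2],"angular":[0,0,0],"jaw":0.3},{"translation":[0,0,1.2],"angular":[0,0,0],"jaw":0.3},{"translation":[0,0,1.2],"angular":[0,0,0],"jaw":0.3},{"translation":[0,0,1.2],"angular":[0,0,0],"jaw":0.3},{"translation":[0,0,1.2],"angular":[0,0,0],"jaw":0.3}]'
```

```text
t: 30.55
ee_pos: [598.0, -16.6, 47.4]
orientation: [2.09, 2.345, 0.0]
ft_force: [-1.3, -0.6, 5.3]
width: 37.3
grasp_force: 29.9
```

Contact with the floor (+5 N). Release, then rise.

```bash
python3 -m creep '[{"translation":[0,0,0],"angular":[0,0,0],"jaw":0.6},{"translation":[0,0,0],"angular":[0,0,0],"jaw":0.6},{"translation":[0,0,0],"angular":[0,0,0],"jaw":0.6},{"translation":[0,0,0],"angular":[0,0,0],"jaw":0.6},{"translation":[0,0,-8],"angular":[0,0,0],"jaw":0.6},{"translation":[0,0,-25],"angular":[0,0,0],"jaw":0.6},{"translation":[0,0,-55],"angular":[0,0,0],"jaw":0.6},{"translation":[0,0,-90],"angular":[0,0,0],"jaw":0.6}]'
python3 -m creep '[{"translation":[0,0,-30],"angular":[0,0,0],"jaw":1},{"translation":[0,0,-60],"angular":[0,0,0],"jaw":1},{"translation":[0,0,-60],"angular":[0,0,0],"jaw":1},{"translation":[0,0,-60],"angular":[0,0,0],"jaw":1},{"translation":[0,0,-60],"angular":[0,0,0],"jaw":1},{"translation":[0,0,-60],"angular":[0,0,0],"jaw":1},{"translation":[0,0,-60],"angular":[0,0,0],"jaw":1},{"translation":[0,0,-60],"angular":[0,0,0],"jaw":1}]'
python3 - <<'E'
from h import *
save('wrist','w8');i=ctrl.camera_info('wrist')
ctrl.get_image('scene')
for c in('wrist','scene'):
  for l in('salt_shaker','jam_jar','opener','spice_jar','tin'):
    for d in ctrl.look_for(c,l):print(c,l,np.round(d['rect']),round(d['score'],2))
for n,P in(('salt top',[597.7,-16,91]),('salt base',[597.7,-16,5]),('jam top',[586,91,99])): print(n,proj('wrist',P,i).round(),proj('scene',P).round())
E
```

```text
t: 31.55
ee_pos: [597.7, -16.5, 138.6]
orientation: [2.09, 2.345, 0.0]
ft_force: [0.2, 0.2, -0.1]
width: 52.7
grasp_force: 0.0
t: 32.55
ee_pos: [597.7, -16.5, 196.5]
orientation: [-2.09, -2.345, 0.001]
ft_force: [-0.3, 0.4, 0.6]
width: 87.9
grasp_force: 0.0
wrist salt_shaker [259. 170. 305. 228.] 0.85
wrist jam_jar [238.  18. 323. 114.] 0.68
wrist opener [161.  28. 206. 211.] 0.76
scene salt_shaker [287. 202. 304. 225.] 0.78
scene jam_jar [267. 185. 286. 213.] 0.97
scene jam_jar [359. 240. 387. 271.] 0.91
scene jam_jar [229. 194. 313. 247.] 0.4
scene opener [246. 209. 279. 239.] 0.64
scene spice_jar [300. 259. 315. 292.] 0.6
scene tin [235. 142. 249. 165.] 0.76
salt top [279. 205.] [294. 201.]
salt base [279. 185.] [294. 221.]
jam top [280.  63.] [275. 186.]
```

```bash
python3 -c "
from workcell import ctrl
print(ctrl.close_job())"
```

```text
the job is handed in; nothing more can be done
None
```

The job is handed in at about 33 s: the opener lies in the long bay, the jam jar stands in the wide bay and the salt shaker in the narrow bay, all released, with the spice jar and tin unmoved in the final camera check; the first opener grasp missed and was redone, I viewed 11 pictures against your limit of 10, and the hand-in returned no verdict.

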